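# Turn the block on end for the next pass

## Robot

A 7-joint arm with a two-finger parallel gripper is mounted at the origin on a cart in front of the work surface, level with it; the furniture and walls round the work are solid. World frame = base frame: x ahead of the robot, y to its left, z up, the work surface at z = 0. Lengths are in m, angles in degrees, forces in N, time in s.
With the tool pointing down it reaches from about 0.4 to 0.85 m from the base axis. Payload 6.9 kg.
Tool frame: the origin (TCP) lies on the centre line of the jaws, within the pads' length; the fingertips stand 19 mm ahead of it and the grasp point (between the pads) is the TCP; z points along the fingers, x is the direction in which the jaws open and shut, and the axes are right-handed (so a half turn about z gives the same grasp; the last joint's range is limited). The gripper opens to 85 mm and grips with 20 to 120 N. Pads are 22 mm wide; open, the fingers measure 114 mm over their backs; the gripper's body (76 mm by 85 mm) begins 54 mm behind the grasp point. The pads swing forward as they close: fully open they stand 13 mm farther back than shut.
Start: joints at [-61.507, 29.078, -13.613, 85.955, 7.202, 65.827, -8.869], TCP at [0.239, 0.578, 0.25] pointing down, gripper open.
Joint ranges: [-176.47, 176.47], [-13.61, 117.27], [-81.72, 77.17], [0.22, 143.17], [-87.28, 267.28], [10, 112.55], [-165.47, 165.47]. Speed limits (degrees/s): [136.94, 136.94, 180, 180, 180, 180, 180].

## Interface

Orientations are given as [roll, pitch, yaw] about the fixed x, y, z axes, in that order (R = Rz(yaw) Ry(pitch) Rx(roll)).
In Python, from bench import arm gives the robot as it stands.
- The arm moves only by the tool drive_tool, never from a script. Its argument "steps" is one flat list of numbers, 4 for each row, row after row: the shift along the tool's x, y, z in mm, then the turn about the tool's z in rad. A call has 1 to 12 rows; each row is the pose to reach, as a shift and turn from the pose commanded when the call began, along the tool's axes at that moment; what a row does not reach only later rows make up. A row lasts 1/12 s, in which the tool goes at most 41.7 mm and 7.16 degrees, less where a joint would pass 70% of its speed; a pose out of reach is approached as far as the arm can. A call with a gripper value outside its range is refused whole. "gripper" is the closure in counts, from 0 (fully open) to 255 (shut), set as the call begins (left out, the last holds). The fingers move at their own pace and stop on an object; "force" is the grip in N (left out, the last holds). Time passes only in rows, so rows that repeat a pose let the fingers close. It gives the time, the measured TCP pose, the force and the opening at its end, in the units of the state.
- arm.read_state(): the state, without advancing time (a new reading comes with each control period).
- arm.capture(name): name is "side" or "top" or "wrist"; returns the picture (480x640x3 uint8, red, green, blue); there is no depth.
- arm.camera_params(name): a dict with "K" (3x3 intrinsics, pixels), "camera_from_world" (4x4, takes a point from world to camera coordinates). Camera axes: x right, y up, looking along -z (the intrinsics and any distortion apply to the point x, -y, -z); pixel columns grow to the right and rows downward; lengths in m; the calibration is good to about 2 mm. A picture is of the moment at which its call begins: read the wrist's pose just before it. camera_params takes no time and is no camera call; for the wrist camera it gives the pose at the moment of the call.
- arm.finish_job(): hands the job in, once; it reports no verdict.
The state is a dict: "time_s": time; "joints": joint angles; "qvel": joint speeds; "joint_torque": joint torques, N m; "position": TCP position; "orientation": TCP orientation; "force": force on the tool from outside, world axes, zero at the start; "torque": the same for the moment, N m; "grip_width": finger opening in m.
Only numpy, scipy, OpenCV 4.12 (cv2) and the standard library are available. Lean on these libraries where they do the work, as an engineer would, in place of code of your own. Each camera call takes 0.05 s, during which the arm holds its last target. There are 200 camera calls.

## Task

The broad bright face of the aluminium block has been machined and the blue end is to be cut next: turn the block up on end, blue end upward, and stand it on the fixture's base plate with its bright face flat against the steel fence and its side butted against the tall brass stop pin (not the flat black plug). Leave it standing there squarely and snugly against both, released, and do not disturb the oil can, brown block, drill chuck or square near the work.

Things in the scene. Friction and masses are not known exactly. Their poses are not given: they have to be found in the camera images.
- block: the workpiece, a loose grey aluminium block 90 x 60 x 46 mm, about 0.65 kg. Origin: centre of its 90 x 60 underside as it lies at the start (x -45 to 45 mm, y -30 to 30, z 0 to 46). +x points to the end painted blue, +z to the broad bright machined face (up at the start), y across the 60 mm between the plain flanks (each with a dark round mark), where it can be gripped
- bright_face (a point): centre of the block's bright machined 90 x 60 mm face
- blue_end (a point): centre of the block's blue 60 x 46 mm end face
- fixture: fixed fixture, z up, origin at table level: steel base plate, x -70 to 70 mm, y -45 to 45, top at z = 10. A dark steel fence on it, x -68 to 68 mm, z 10 to 40, has its upright locating face at y = -20, looking to +y, and is 14 mm thick behind that. The block stands on the +y side of the fence. 5 mm high screw heads at the plate's front corners (x +-61, y 36)
- stop: fixed upright brass stop pin, 16 mm diameter, 25 mm tall, origin at its foot on its axis, on the base plate at fixture x = +60 or -60 mm (differs from start to start), y = 0
- plug: flat black plug, 16 mm diameter and 2 mm high, in the other of the two stop positions; fixed
- oil_can: bystander: red oil can with a thin spout, 52 mm diameter, 105 mm tall, origin at the centre of its foot
- brown_block: bystander: brown wooden block with a steel face, 105 x 32 x 34 mm, long in its x, origin centre of underside
- drill_chuck: bystander: grey drill chuck, 36 mm diameter, 54 mm tall, origin centre of underside
- square: bystander: small try square lying flat, 75 x 89 x 14 mm, origin centre of underside

How it is judged (in metres and radians):
At the end, for the whole second after the job is handed in: the block stands on its plain end on the base plate, blue end up, upright and square to the fence within 2 degrees (0.035 rad), its bright face within 1.8 mm of the fence face, its flank within 2 mm of the brass stop pin, wherever that pin is; at rest and released (angle between block's own x axis and vertical below 0.035 rad and angle between the z axis of block and the y axis of fixture, either way round below 0.035 rad and y of bright_face in the frame of fixture between -0.0218 and -0.0182 m and z of bright_face in the frame of fixture between 0.052 and 0.058 m and ((x of stop in the frame of fixture above 0 m and x of bright_face in the frame of fixture between 0.02 and 0.024 m) or (x of stop in the frame of fixture below 0 m and x of bright_face in the frame of fixture between -0.024 and -0.02 m)) and linear speed of block below 0.01 m/s and angular speed of block below 0.05 rad/s); the robot touches nothing.
It fails at once if the oil can is moved more than 20 mm (distance of oil_can from where it was at the start of the episode above 0.02 m).
It fails at once if the brown block is moved more than 20 mm (distance of brown_block from where it was at the start of the episode above 0.02 m).
It fails at once if the drill chuck is moved more than 20 mm (distance of drill_chuck from where it was at the start of the episode above 0.02 m).
It fails at once if the square is moved more than 20 mm (distance of square from where it was at the start of the episode above 0.02 m).
It also fails if it takes over 69 s, if anything falls off the work surface, if the arm or the gripper's body presses on something with over 40 N, if the wrist force passes 120 N, or if a joint passes its speed limit or range.

## Working session

There is one attempt and no reset: what is moved stays moved. The work goes in short steps, Python scripts to look and compute and a tool call to move; the robot and the scene stay as the last step left them, time stands still between calls to the robot, and variables do not carry over. Pictures are saved under pics/ and viewed, about 8 in all and at most 12, crops included, and the job is handed in when it is done.

Besides the shell and the picture viewer there is one more tool, called after "Emit:" in YAML: its name, and indented under it one key for each argument. drive_tool: Moves the arm, as the interface text tells. Its arguments: {"type":"object","properties":{"steps":{"type":"array","items":{"type":"number"}},"gripper":{"type":"number"},"force":{"type":"number"}},"required":["steps"]}

```bash
ls; mkdir -p pics
python3 - <<'E'
from bench import arm
import cv2
print(arm.read_state())
for n in("top","side"):
    cv2.imwrite(f"pics/{n}0.png",arm.capture(n)[:,:,::-1]); p=arm.camera_params(n); print(n,p)
E
```

```text
pics
{'time_s': 0.0, 'joints': array([-61.50746824,  29.12574268, -13.60765675,  86.00806421,
         7.2010761 ,  65.82557143,  -8.87025718]), 'qvel': array([ 0.00106108, -0.06654346,  0.05877018, -0.00417298,  0.05765472,
        0.01520684,  0.02542688]), 'joint_torque': array([-6.23578017e-04, -6.20587206e+01, -2.18743019e+00, -2.49664396e+01,
        1.25008813e-02,  1.21900070e-02,  3.02751607e-05]), 'position': array([0.23855549, 0.57718795, 0.24943038]), 'orientation': array([1.79998544e+02, 1.00768044e-01, 6.75505017e+01]), 'force': array([-0.15875835, -0.36507692,  1.11736163]), 'torque': array([-0.01426293, -0.00209416,  0.01792721]), 'grip_width': 0.08550953537407338}
top {'K': array([[518.78620825,   0.        , 311.42307312],
       [  0.        , 518.78620825, 247.51285336],
       [  0.        ,   0.        ,   1.        ]]), 'camera_from_world': array([[-0.01763763, -0.99958435, -0.02280436, -0.2532676 ],
       [ 0.99053016, -0.02057473,  0.1357449 , -0.57869331],
       [-0.13615768, -0.02019419,  0.99048134, -0.82688389],
       [ 0.        ,  0.        ,  0.        ,  1.        ]])}
side {'K': array([[592.51701334,   0.        , 315.5803342 ],
       [  0.        , 592.51701334, 239.19007753],
       [  0.        ,   0.        ,   1.        ]]), 'camera_from_world': array([[-0.95949983, -0.28153804,  0.00981924,  0.48711407],
       [ 0.19913079, -0.65317081,  0.73055788, -0.31913194],
       [-0.19926619,  0.70292547,  0.68278017, -0.69134176],
       [ 0.        ,  0.        ,  0.        ,  1.        ]])}
```

View pics/top0.png

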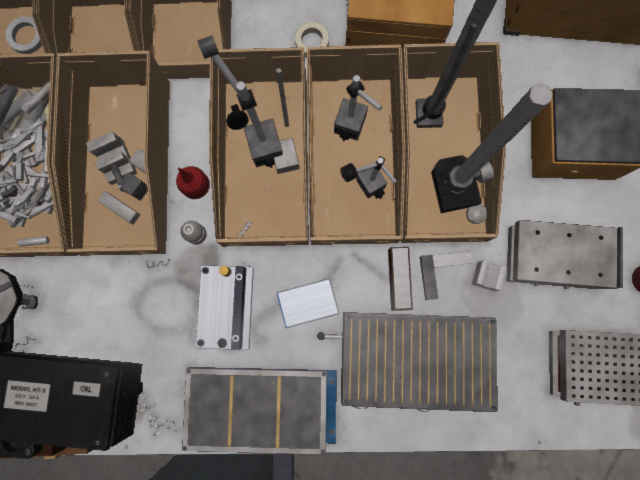

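View pics/side0.png

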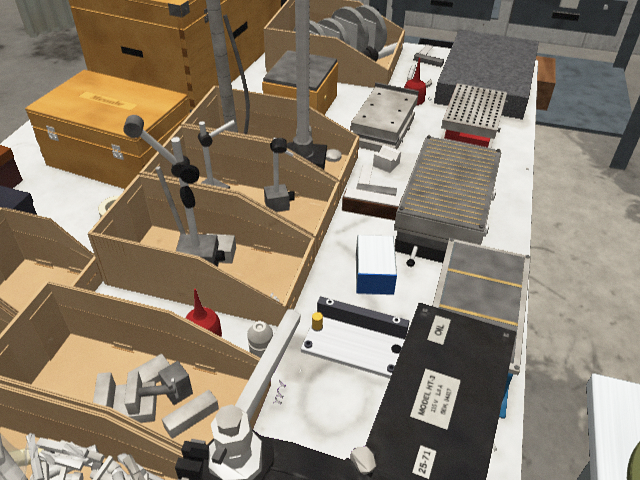

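The top view shows the block at about (307,303), with its blue end to the left (+y). The fixture is at (225,307): the fence is on its right side (col 240) and the brass pin at the top (224,271). The side view shows the blue end at (376,278) facing the camera, and the pin at (318,320).

```bash
cat > h.py <<'E'
import numpy as np, cv2
from bench import arm
def ray(p,u,v):
    K=p["K"];T=p["camera_from_world"];R=T[:3,:3];c=-R.T@T[:3,3]
    d=R.T@np.array([(u-K[0,2])/K[0,0],-(v-K[1,2])/K[1,1],-1.]);return c,d
def plane(p,u,v,z):
    c,d=ray(p,u,v);return c+d*(z-c[2])/d[2]
def tri(*prs):
    A=np.zeros((3,3));b=np.zeros(3)
    for p,u,v in prs:
        c,d=ray(p,u,v);d/=np.linalg.norm(d);M=np.eye(3)-np.outer(d,d);A+=M;b+=M@c
    return np.linalg.solve(A,b)
def to_tool(dw):
    from scipy.spatial.transform import Rotation as Ro
    return Ro.from_euler('xyz',arm.read_state()["orientation"],degrees=True).inv().apply(dw)
E
python3 - <<'E'
from h import *
p=arm.camera_params("top")
for n,u,v,z in [("block",307,303,.046),("c1",277,297,.046),("c2",328,280,.046),("c3",340,312,.046),("c4",286,328,.046),("pin",224,271,.035),("platec",225,307,.01),("chuckcorner",343,315,.05),("oil",193,180,.05),("drillchuck",193,232,.05),("box edge",250,245,.1),("brown",390,278,.034)]:
    print(n,plane(p,u,v,z).round(3))
w=arm.camera_params("wrist");s=arm.read_state();print(w["K"])
T=w["camera_from_world"];c=-T[:3,:3].T@T[:3,3];print("cam",c,"view",-T[2,:3]);print("cam in tool",to_tool(c-s["position"]),to_tool(-T[2,:3]),"up",to_tool(T[1,:3]))
print("target delta tool",to_tool(plane(p,307,303,.046)*[1,1,0]+[0,0,.25]-s["position"]))
t=cv2.resize(cv2.imread("pics/top0.png")[250:365,190:350],None,fx=5,fy=5,interpolation=cv2.INTER_CUBIC);cv2.imwrite("pics/topc.png",t)
E
```

```text
block [ 0.482 -0.256  0.046]
c1 [ 0.492 -0.207  0.046]
c2 [ 0.518 -0.291  0.046]
c3 [ 0.466 -0.309  0.046]
c4 [ 0.442 -0.221  0.046]
pin [ 0.538 -0.118  0.035]
platec [ 0.479 -0.115  0.01 ]
chuckcorner [ 0.461 -0.313  0.05 ]
oil [ 0.69  -0.068  0.05 ]
drillchuck [ 0.602 -0.069  0.05 ]
box edge [ 0.571 -0.171  0.1  ]
brown [ 0.521 -0.393  0.034]
[[420.75193142   0.         319.75778259]
 [  0.         420.75193142 238.05605302]
 [  0.           0.           1.        ]]
cam [0.1638816  0.60787942 0.37309219] view [ 0.28952508 -0.12207252 -0.94935427]
cam in tool [-0.00038284 -0.08072506 -0.12359055] [-7.20057019e-04  3.14163561e-01  9.49368600e-01] up [-7.69909139e-05 -9.49368861e-01  3.14163589e-01]
target delta tool [-6.77006515e-01  5.42785001e-01  6.32317117e-04]
```

View pics/topc.png

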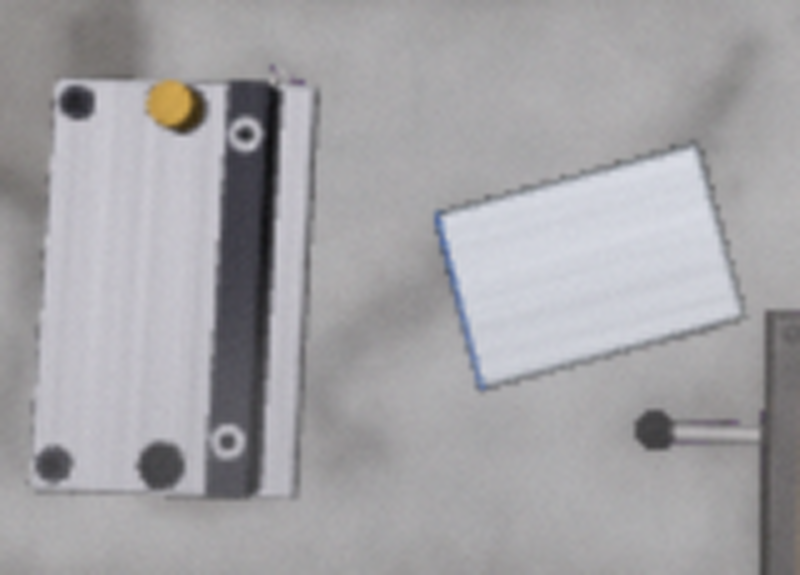

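Run:
```python
from h import *
p=arm.camera_params("top");q=arm.camera_params("side")
for n,a,b in [("tip",(35,302),(293,314)),("base",(10,290),(230,430)),("boxcorner",(142,362),(425,303)),("pin",(190+173/5,250+103/5),(318,316))]: print(n,tri((p,*a),(q,*b)).round(3))
f=lambda u,v,z:plane(p,190+u/5,250+v/5,z)
B=[f(*c,.046) for c in((440,213),(697,145),(744,317),(482,388))]
c=sum(B)/4;x=B[0]+B[3]-B[1]-B[2];print("block",c.round(4),"xdir deg",np.degrees(np.arctan2(x[1],x[0])),[np.linalg.norm(B[i]-B[(i+1)%4]).round(4) for i in range(4)])
P=[f(*c,.01) for c in((55,80),(318,88),(298,497),(30,490))];print("plate",(sum(P)/4).round(4));x=P[0]+P[1]-P[2]-P[3];print("fix x deg",np.degrees(np.arctan2(x[1],x[0])),[np.linalg.norm(P[i]-P[(i+1)%4]).round(4) for i in range(4)])
print("fence",f(228,80,.04),f(206,495,.04),"pin",f(173,103,.035))
```

```text
tip [0.497 0.072 0.266]
base [0.525 0.158 0.183]
boxcorner [ 0.398 -0.04   0.195]
pin [ 0.539 -0.118  0.031]
block [ 0.4816 -0.2576  0.046 ] xdir deg 103.86687364583739 [np.float64(0.0866), np.float64(0.0576), np.float64(0.0876), np.float64(0.0581)]
plate [ 0.4781 -0.1155  0.01  ]
fix x deg -2.890490206705723 [np.float64(0.0906), np.float64(0.1377), np.float64(0.0904), np.float64(0.1384)]
fence [ 0.54497869 -0.13835014  0.04      ] [ 0.41003078 -0.13150437  0.04      ] pin [ 0.53817762 -0.11916275  0.035     ]
```

Run:
```python
import cv2
a=cv2.imread("pics/top0.png")[250:470,0:150];b=cv2.imread("pics/side0.png")[280:480,160:540]
cv2.imwrite("pics/obst.png",cv2.hconcat([cv2.resize(a,(300,440)),cv2.resize(b,(494,260)) if 0 else cv2.copyMakeBorder(cv2.resize(b,(494,260)),0,180,0,0,0)]))
```

```text
(no output)
```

View pics/obst.png

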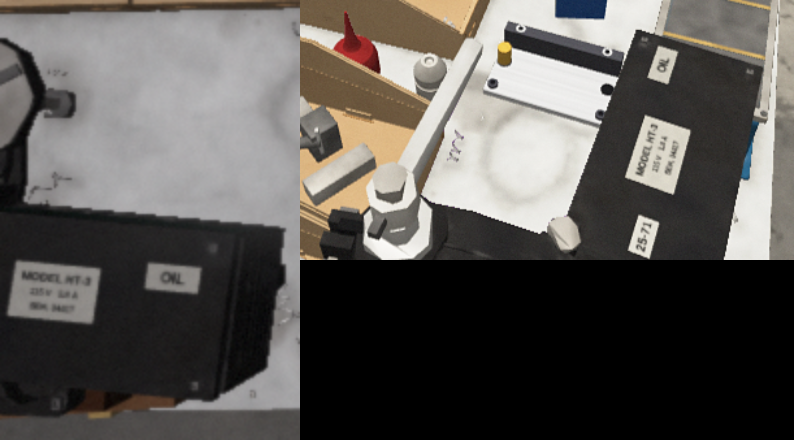

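Run:
```python
from h import *
s=arm.read_state()["position"]
for t in [(.239,.577,.5),(.5,.25,.5),(.48,-.09,.5),(.48,-.09,.33)]: print((to_tool(np.array(t)-s)*1000).round(1))
```

```text
[  -0.4    0.5 -250.5]
[-203.   366.6 -250.2]
[-524.9  477.9 -249.6]
[-524.6  477.9  -79.6]
```

Emit:
drive_tool:
  steps: [0, 0, -40, 0, 0, 0, -80, 0, 0, 0, -120, 0, 0, 0, -160, 0, 0, 0, -200, 0, 0, 0, -225, 0, -18, 33, -250, 0.05, -36, 66, -250, 0.12, -55, 100, -250, 0.2, -74, 133, -250, 0.28, -92, 167, -250, 0.36, -111, 200, -250, 0.44]

```text
time_s: 1.1
position: [0.382, 0.3969, 0.5]
orientation: [180.0, 0.0, 42.1]
force: [1.3, 0.8, 0.3]
grip_width: 0.0855
```

Emit:
drive_tool:
  steps: [0, 0, 0, 0]

```text
time_s: 1.18
position: [0.3869, 0.3916, 0.5007]
orientation: [179.7, -0.0, 41.4]
force: [-0.0, 0.3, 0.4]
grip_width: 0.0854
```

Run:
```python
from h import *
st=arm.read_state();s=st["position"];print(s,st["orientation"],st["joints"])
for t in [(.5,.25,.5),(.48,-.09,.5),(.48,-.09,.33)]: print((to_tool(np.array(t)-s)*1000).round(1))
```

```text
[0.38690337 0.39158351 0.50067227] [ 1.79694205e+02 -2.58183323e-02  4.13866361e+01] [-44.8571414   17.18492183  -5.0730238   66.07265262   1.81624399
  96.82110435  -8.10297548]
[ -8.8 181.    1.6]
[-248.5  422.9    2.8]
[-248.6  421.9  172.8]
```

Emit:
drive_tool:
  steps: [-2, 40, 0, 0.05, -4, 80, 0, 0.1, -6, 120, 0, 0.15, -8, 160, 0, 0.2, -31, 193, 0, 0.25, -60, 222, 0, 0.3, -89, 251, 0, 0.35, -118, 280, 0, 0.4, -147, 309, 0, 0.45, -176, 338, 0, 0.49, -205, 370, 0, 0.49, -234, 400, 20, 0.49]

```text
time_s: 2.18
position: [0.4779, -0.0517, 0.485]
orientation: [179.9, -0.3, 14.2]
force: [0.8, 0.2, 0.9]
grip_width: 0.0854
```

Run:
```python
from h import *
st=arm.read_state();s=st["position"];print(s,st["orientation"],st["joints"])
for t in [(.48,-.09,.5),(.48,-.09,.33)]: print((to_tool(np.array(t)-s)*1000).round(1))
```

```text
[ 0.47792049 -0.05167584  0.4850171 ] [179.90291695  -0.25772777  14.23254063] [-6.9658031   9.80809747 13.09660913 78.78290618 -2.21055914 91.38271196
 20.11416496]
[ -7.3  37.7 -15. ]
[ -8.1  37.4 155. ]
```

Emit:
drive_tool:
  steps: [-3, 10, 38, 0, -5, 22, 76, 0, -5, 22, 114, 0, -5, 22, 150, 0, -5, 22, 150, 0, -5, 22, 150, 0]

```text
time_s: 2.68
position: [0.4776, -0.0714, 0.3323]
orientation: [-179.9, 0.2, 14.3]
force: [1.5, -1.1, 1.2]
grip_width: 0.0851
```

Run:
```python
from h import *
import pickle
st=arm.read_state();print(st["position"],st["orientation"])
p=arm.camera_params("wrist");im=arm.capture("wrist");cv2.imwrite("pics/w1.png",im[:,:,::-1]);pickle.dump(p,open("w1.pkl","wb"))
s=st["position"];print((to_tool(np.array((.474,-.20,.28))-s)*1000).round(1))
```

```text
[ 0.47762426 -0.07136115  0.33225065] [-179.93385894    0.20250668   14.29274862]
[-35.3 123.7  52.3]
```

View pics/w1.png

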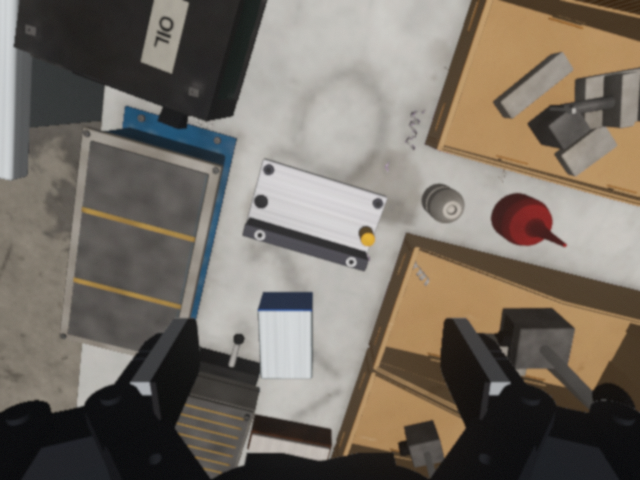

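The wrist view shows the plate corners at (268,160), (385,195), (368,268) and (243,235), the pin top at (368,240), the block's bright face at cols 259–312 and rows 310–378, and the blue end above it. I'm closing in on the block.

Emit:
drive_tool:
  steps: [-9, 35, 33, 0, -18, 70, 66, 0, -27, 105, 99, 0, -35, 138, 130, 0, -35, 138, 130, 0, -35, 138, 130, 0]

```text
time_s: 3.23
position: [0.4782, -0.2188, 0.2021]
orientation: [179.9, 0.1, 14.0]
force: [-1.1, 0.4, -0.1]
grip_width: 0.0854
```

Run:
```python
from h import *
import pickle
st=arm.read_state();print(st["position"],st["orientation"])
p=arm.camera_params("wrist");im=arm.capture("wrist")[:,:,::-1];pickle.dump(p,open("w2.pkl","wb"))
a=cv2.resize(im[:,160:480],(400,600));b=cv2.imread("pics/w1.png")[145:295,220:400]
b=cv2.resize(b,None,fx=400/180,fy=400/180,interpolation=cv2.INTER_CUBIC);b=cv2.copyMakeBorder(b,0,600-b.shape[0],0,0,0)
cv2.imwrite("pics/w2.png",cv2.hconcat([a,b]))
```

```text
[ 0.47822905 -0.21884905  0.20210678] [1.79877055e+02 9.15116320e-02 1.39903731e+01]
```

View pics/w2.png

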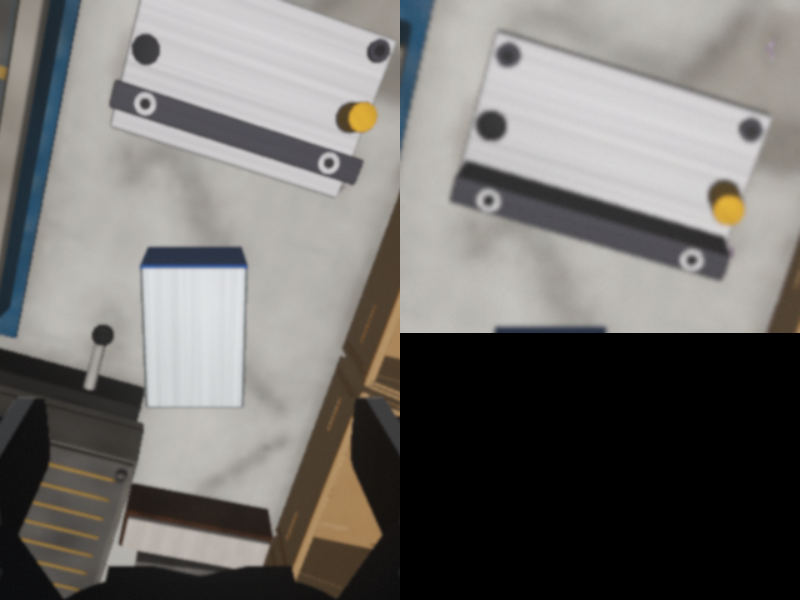

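Run:
```python
from h import *
import pickle
p=arm.camera_params("top");w1=pickle.load(open("w1.pkl","rb"));w2=pickle.load(open("w2.pkl","rb"))
a=lambda u,v:(w1,220+(u-400)*.45,145+v*.45); b=lambda u,v:(w2,160+u/1.25,v/1.25); t=lambda u,v:(p,190+u/5,250+v/5)
W=[(141,266),(246,266),(243,407),(148,407)];Tp=[(482,388),(440,213),(697,145),(744,317)]
X=[tri(b(*i),t(*j)) for i,j in zip(W,Tp)];print("tri corners",np.round(X,4));
for z in(.044,.046):
  B=np.array([plane(*b(*i),z) for i in W]);d=B[0]+B[1]-B[2]-B[3];print(z,"centre",B.mean(0).round(4),"xdir",np.degrees(np.arctan2(d[1],d[0])).round(2),np.linalg.norm(B-np.roll(B,1,0),axis=1).round(4))
print("pin",tri(a(729,210),b(363,117)).round(4),tri(a(729,210),b(363,117),t(173,103)).round(4),plane(*b(363,117),.035))
print("plateW1",P:=np.array([plane(*a(*c),.01) for c in((499,30),(770,116))]),"ang",np.degrees(np.arctan2(*(P[1]-P[0])[[1,0]])))
print("fence top front w1",[plane(*a(*c),.04).round(4) for c in((460,180),(722,254))]," foot",[plane(*a(*c),.01).round(4) for c in((470,162),(728,238))])
print("fence top front w2",F:=[plane(*b(*c),.04).round(4) for c in((117,80),(362,157))],np.degrees(np.arctan2(*(F[1]-F[0])[[1,0]])))
print("fence rear plate w2",F:=[plane(*b(*c),.01).round(4) for c in((112,126),(336,196))],np.degrees(np.arctan2(*(F[1]-F[0])[[1,0]])))
print("plug",plane(*b(146,49),.012),"screws",plane(*b(378,50),.015))
```

```text
tri corners [[ 0.4439 -0.2218  0.0442]
 [ 0.5004 -0.2083  0.0434]
 [ 0.5213 -0.2925  0.0463]
 [ 0.4657 -0.3068  0.0451]]
0.044 centre [ 0.4842 -0.2577  0.044 ] xdir 104.55 [0.0884 0.0581 0.0884 0.0576]
0.046 centre [ 0.484  -0.2569  0.046 ] xdir 104.55 [0.0878 0.0577 0.0877 0.0572]
pin [ 0.5405 -0.1177  0.0345] [ 0.5398 -0.1182  0.0341] [ 0.54026074 -0.11776599  0.035     ]
plateW1 [[ 0.41471955 -0.06574023  0.01      ]
 [ 0.55106655 -0.07374355  0.01      ]] ang -3.359301218069773
fence top front w1 [array([ 0.4144, -0.133 ,  0.04  ]), array([ 0.5424, -0.1382,  0.04  ])]  foot [array([ 0.4142, -0.1327,  0.01  ]), array([ 0.5491, -0.1395,  0.01  ])]
fence top front w2 [array([ 0.4129, -0.1314,  0.04  ]), array([ 0.545 , -0.1371,  0.04  ])] -2.470730393269882
fence rear plate w2 [array([ 0.41 , -0.155,  0.01 ]), array([ 0.5467, -0.1617,  0.01  ])] -2.805960319832584
plug [ 0.42070967 -0.11134336  0.012     ] screws [ 0.54222155 -0.08199909  0.015     ]
```

Run:
```python
from h import *
import pickle
p=arm.camera_params("top");w2=pickle.load(open("w2.pkl","rb"))
b=lambda u,v:(w2,160+u/1.25,v/1.25); t=lambda u,v:(p,190+u/5,250+v/5)
print("knob",tri(b(102,335),t(654,430)).round(4),"chuck",tri(b(143,425),t(767,311)).round(4))
s=arm.read_state()["position"];print((to_tool(np.array((.4755,-.2246,.025))-s)*1000).round(1))
r=np.hypot(79,23);th=np.radians(np.linspace(0,90,13))+np.arctan2(23,79)
print([(round(79-r*np.cos(a),0),round(23-r*np.sin(a),0)) for a in th[1:]])
```

```text
knob [ 0.4287 -0.2771  0.0232] chuck [ 0.4662 -0.314   0.0541]
[ -5.6   6.6 178.6]
[(np.float64(4.0), np.float64(-10.0)), (np.float64(9.0), np.float64(-20.0)), (np.float64(15.0), np.float64(-28.0)), (np.float64(22.0), np.float64(-36.0)), (np.float64(30.0), np.float64(-43.0)), (np.float64(39.0), np.float64(-49.0)), (np.float64(49.0), np.float64(-54.0)), (np.float64(59.0), np.float64(-57.0)), (np.float64(70.0), np.float64(-59.0)), (np.float64(81.0), np.float64(-59.0)), (np.float64(91.0), np.float64(-58.0)), (np.float64(102.0), np.float64(-56.0))]
```

Emit:
drive_tool:
  steps: [-3, 3, 35, -0.007, -6, 7, 70, -0.007, -6, 7, 105, -0.007, -6, 7, 135, -0.007, -6, 7, 155, -0.007, -6, 7, 168, -0.007, -6, 7, 178, -0.007, -6, 7, 178, -0.007, -6, 7, 178, -0.007]
  gripper: 0

```text
time_s: 4.03
position: [0.476, -0.2221, 0.026]
orientation: [180.0, -0.1, 14.7]
force: [1.2, 0.2, -0.5]
grip_width: 0.0851
```

Emit:
drive_tool:
  steps: [0, 0, 0, 0, 0, 0, 0, 0, 0, 0, 0, 0, 0, 0, 0, 0, 0, 0, 0, 0, 0, 0, 0, 0, 0, 0, 0, 0, 0, 0, 0, 0, 0, 0, 0, 0, 0, 0, 0, 0, 0, 0, 0, 0, 0, 0, 0, 0]
  gripper: 255
  force: 20

```text
time_s: 5.03
position: [0.4753, -0.2226, 0.0262]
orientation: [179.9, -0.1, 14.7]
force: [-0.1, 1.5, 5.6]
grip_width: 0.0596
```

Emit:
drive_tool:
  steps: [2, 2, -5, 0, 0, 4, -10, 0, 0, 6, -15, 0, 0, 9, -20, 0, 0, 12, -24, 0, 0, 15, -28, 0, 0, 18, -32, 0, 0, 22, -36, 0, 0, 26, -40, 0, 0, 30, -43, 0, 0, 30, -43, 0, 0, 30, -43, 0]

```text
time_s: 6.03
position: [0.4838, -0.2523, 0.0686]
orientation: [179.8, -0.2, 14.7]
force: [5.7, 0.2, -5.3]
grip_width: 0.0596
```

Run:
```python
from h import *
st=arm.read_state();print(st["position"],st["orientation"],st["force"],st["torque"])
s=arm.capture("side")[190:340,270:470,::-1];w=arm.capture("wrist")[:,:,::-1]
cv2.imwrite("pics/m1.png",cv2.hconcat([cv2.resize(s,(400,300),interpolation=cv2.INTER_CUBIC),cv2.resize(w,(400,300))]))
```

```text
[ 0.48377469 -0.25232605  0.06857437] [ 1.79822859e+02 -1.76671489e-01  1.47086648e+01] [ 5.68057535  0.1685552  -5.25809499] [ 0.13727258 -1.07694728  0.30297386]
```

View pics/m1.png

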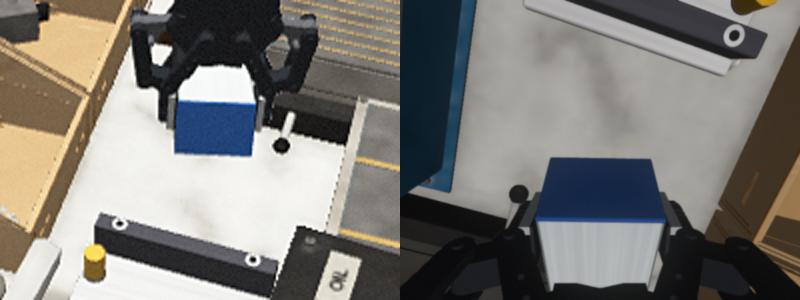

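The wrist view shows the block lifted but only partly tilted, with the blue quad at (553..650,158) to (537..664,221), which is about 18° by hand. The grip friction is holding it. I'll add a tilt meter on the blue face, then ease the grip with the edge just above the table.

```bash
cat >> h.py <<'E'
def tilt(save=None):
    "pose of blue end in tool frame from the wrist picture"
    from scipy.spatial.transform import Rotation as Ro
    st=arm.read_state();p=arm.camera_params("wrist");im=arm.capture("wrist")
    if save: cv2.imwrite(save,im[:,:,::-1])
    hsv=cv2.cvtColor(im,cv2.COLOR_RGB2HSV);m=cv2.inRange(hsv,(100,120,30),(130,255,255));m[:,:150]=0;m[:,520:]=0
    m=cv2.morphologyEx(m,cv2.MORPH_OPEN,np.ones((5,5)))
    cs=cv2.findContours(m,cv2.RETR_EXTERNAL,cv2.CHAIN_APPROX_NONE)[0];c=max(cs,key=cv2.contourArea)
    h=cv2.convexHull(c)
    for e in np.linspace(.01,.1,40):
        q=cv2.approxPolyDP(h,e*cv2.arcLength(h,True),True)[:,0].astype(float)
        if len(q)==4:break
    q=q[np.argsort(q[:,1])];q=np.vstack([q[:2][np.argsort(q[:2,0])],q[2:][np.argsort(-q[2:,0])]])  # far-left,far-right,near-right,near-left
    # block frame: tool x ~ -block y or +; use X=image right, Y=from far(bottom) to near(bright) edge
    o=np.array([[-30,0,0],[30,0,0],[30,46,0],[-30,46,0]],float)/1000
    _,r,t=cv2.solvePnP(o,q,p["K"],None,flags=cv2.SOLVEPNP_IPPE if 0 else cv2.SOLVEPNP_ITERATIVE)
    Rc=np.diag([1,-1,-1])@cv2.Rodrigues(r)[0];tc=np.array([1,-1,-1])*t[:,0];T=p["camera_from_world"]
    Rw=T[:3,:3].T@Rc;cw=T[:3,:3].T@(tc-T[:3,3])
    up=Rw[:,1]; # block z axis in world
    bx=np.cross(Rw[:,0],up); 
    if bx@to_tool(np.eye(3))[:,1]>0 and 0: pass
    print("px",q.round(0).tolist(),"block z world",up.round(3),"tilt",np.degrees(np.arccos(up[2])).round(1),"yaw jaw",np.degrees(np.arctan2(Rw[1,0],Rw[0,0])).round(1))
    print("blue far mid",cw.round(4),"near mid",(cw+.046*up).round(4),"TCP",st["position"].round(4),"force",st["force"].round(1),"w",round(st["grip_width"],4))
E
python3 -c "
from h import *
tilt()"
```

```text
px [[242.0, 254.0], [399.0, 256.0], [425.0, 356.0], [216.0, 353.0]] block z world [ 0.072 -0.294  0.953] tilt 17.6 yaw jaw 13.7
blue far mid [ 0.4778 -0.2289  0.0436] near mid [ 0.4811 -0.2424  0.0874] TCP [ 0.4838 -0.2524  0.0685] force [ 5.5  0.4 -5.4] w 0.0596
```

Emit:
drive_tool:
  steps: [0, 0, 5, 0, 0, 0, 10, 0, 0, 0, 15, 0, 0, 0, 18, 0, 0, 0, 18, 0]

```text
time_s: 6.6
position: [0.4808, -0.2515, 0.0489]
orientation: [-179.9, 0.1, 14.6]
force: [0.5, -0.3, -4.1]
grip_width: 0.0599
```

Emit:
drive_tool:
  steps: [0, 0, 0, 0, 0, 0, 0, 0, 0, 0, 0, 0, 0, 0, 0, 0]
  gripper: 90

```text
time_s: 6.93
position: [0.4814, -0.2515, 0.0498]
orientation: [-180.0, 0.0, 14.6]
force: [-1.2, -0.2, -4.5]
grip_width: 0.0598
```

```bash
python3 -c "
from h import *
tilt()"
```

```text
px [[243.0, 253.0], [400.0, 257.0], [425.0, 356.0], [216.0, 353.0]] block z world [ 0.07  -0.298  0.952] tilt 17.8 yaw jaw 13.5
blue far mid [ 0.4756 -0.2278  0.0249] near mid [ 0.4788 -0.2415  0.0687] TCP [ 0.4814 -0.2515  0.0498] force [-1.2 -0.2 -4.5] w 0.0598
```

Tilt reading works (17.7°, still held). I'll ease the grip further.

Emit:
drive_tool:
  steps: [0, 0, 0, 0, 0, 0, 0, 0, 0, 0, 0, 0]
  gripper: 82

```text
time_s: 7.23
position: [0.4819, -0.2514, 0.0498]
orientation: [180.0, 0.0, 14.7]
force: [0.1, -0.4, -6.1]
grip_width: 0.0599
```

```bash
python3 -c "
from h import *
tilt()"
```

```text
px [[243.0, 253.0], [400.0, 257.0], [425.0, 356.0], [216.0, 353.0]] block z world [ 0.07  -0.297  0.952] tilt 17.8 yaw jaw 13.5
blue far mid [ 0.476  -0.2277  0.025 ] near mid [ 0.4792 -0.2414  0.0688] TCP [ 0.4819 -0.2514  0.0498] force [ 0.1 -0.4 -6.1] w 0.0599
```

Emit:
drive_tool:
  steps: [0, 0, 0, 0, 0, 0, 0, 0, 0, 0, 0, 0]
  gripper: 78

```text
time_s: 7.53
position: [0.4819, -0.2514, 0.0498]
orientation: [-180.0, 0.0, 14.7]
force: [-0.6, 0.1, -5.7]
grip_width: 0.0597
```

```bash
python3 -c "
from h import *
tilt()"
```

```text
px [[243.0, 253.0], [400.0, 257.0], [425.0, 356.0], [216.0, 353.0]] block z world [ 0.07  -0.297  0.952] tilt 17.8 yaw jaw 13.5
blue far mid [ 0.476  -0.2277  0.0249] near mid [ 0.4792 -0.2414  0.0687] TCP [ 0.4819 -0.2514  0.0498] force [-0.6  0.1 -5.7] w 0.0597
```

Emit:
drive_tool:
  steps: [0, 2, -4, 0, 0, 4, -8, 0, 0, 6, -12, 0, 0, 6, -12, 0]
  gripper: 76

```text
time_s: 7.92
position: [0.4837, -0.2581, 0.063]
orientation: [179.9, -0.1, 14.6]
force: [-2.3, 1.5, -0.8]
grip_width: 0.0598
```

```bash
python3 -c "
from h import *
tilt()"
```

```text
px [[241.0, 241.0], [398.0, 241.0], [420.0, 349.0], [219.0, 349.0]] block z world [ 0.109 -0.42   0.901] tilt 25.7 yaw jaw 14.6
blue far mid [ 0.476  -0.23    0.0359] near mid [ 0.481  -0.2493  0.0774] TCP [ 0.4837 -0.2581  0.063 ] force [-2.3  1.5 -0.8] w 0.0598
```

Emit:
drive_tool:
  steps: [0, 5, -4, 0, 0, 11, -8, 0, 0, 17, -12, 0, 0, 24, -15, 0, 0, 31, -18, 0, 0, 38, -20, 0, 0, 38, -20, 0]
  gripper: 77

```text
time_s: 8.55
position: [0.4935, -0.2929, 0.0817]
orientation: [-179.8, -0.0, 14.7]
force: [3.1, 7.0, -1.9]
grip_width: 0.0599
```

```bash
python3 -c "
from h import *
tilt()"
```

```text
px [[240.0, 237.0], [400.0, 238.0], [420.0, 350.0], [218.0, 349.0]] block z world [ 0.114 -0.46   0.881] tilt 28.3 yaw jaw 14.5
blue far mid [ 0.4853 -0.2627  0.0564] near mid [ 0.4905 -0.2839  0.0969] TCP [ 0.4935 -0.2929  0.0817] force [ 3.1  7.  -1.9] w 0.0599
```

Emit:
drive_tool:
  steps: [0, 0, 0, 0, 0, 0, 0, 0, 0, 0, 0, 0]
  gripper: 76

```text
time_s: 8.85
position: [0.4935, -0.2929, 0.0817]
orientation: [-179.9, -0.0, 14.7]
force: [2.9, 5.8, -3.7]
grip_width: 0.06
```

```bash
python3 -c "
from h import *
tilt()"
```

```text
px [[239.0, 234.0], [401.0, 235.0], [420.0, 354.0], [219.0, 354.0]] block z world [ 0.136 -0.529  0.838] tilt 33.1 yaw jaw 14.5
blue far mid [ 0.4848 -0.2611  0.0582] near mid [ 0.4911 -0.2854  0.0967] TCP [ 0.4935 -0.2929  0.0817] force [ 2.9  5.8 -3.7] w 0.06
```

Emit:
drive_tool:
  steps: [0, 0, 0, 0, 0, 0, 0, 0, 0, 0, 0, 0]
  gripper: 75

```text
time_s: 9.15
position: [0.4935, -0.2929, 0.0818]
orientation: [-179.9, -0.0, 14.7]
force: [1.7, 6.5, -4.7]
grip_width: 0.0598
```

```bash
python3 -c "
from h import *
tilt()"
```

```text
px [[247.0, 174.0], [336.0, 174.0], [336.0, 178.0], [247.0, 178.0]] block z world [0.038 0.123 0.992] tilt 7.4 yaw jaw 14.0
blue far mid [ 0.466  -0.2714 -0.1056] near mid [ 0.4678 -0.2657 -0.06  ] TCP [ 0.4935 -0.2929  0.0818] force [ 1.7  6.5 -4.7] w 0.0598
```

Run:
```python
from h import *
s=arm.capture("side")[130:330,250:520,::-1];w=arm.capture("wrist")[:,:,::-1]
cv2.imwrite("pics/m2.png",cv2.hconcat([cv2.resize(s,(405,300),interpolation=cv2.INTER_CUBIC),cv2.resize(w,(400,300))[:,:395]]))
```

View pics/m2.png

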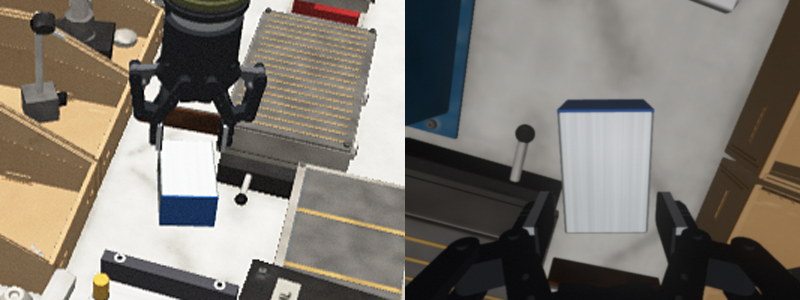

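The block slipped out and is lying flat again, in its original orientation. Its bright face is at (558..652,109) to (566..647,232) in the right half. I'll regrip only the top blue corner with the fingertips: a small pad patch and a longer lever should let it swing under gravity at 20 N. First I'll raise the tool and locate the block.

Run:
```python
from h import *
st=arm.read_state();print(st["position"],st["orientation"],st["force"])
p=arm.camera_params("wrist");f=lambda u,v,z:plane(p,(u-405)/.625,v/.625,z)
B=np.array([f(*c,.046) for c in((558,110),(652,108),(647,231),(566,232))]);d=B[0]+B[1]-B[2]-B[3];a=np.arctan2(d[1],d[0]);c=B.mean(0)
print(c,np.degrees(a),np.linalg.norm(B-np.roll(B,1,0),axis=1))
g=c+.045*np.array([np.cos(a),np.sin(a),0]);g[2]=.049;print("grip",g,(to_tool(g-st["position"])*1000).round(1))
```

```text
[ 0.49352743 -0.29286017  0.08176988] [-1.79882763e+02 -3.13439905e-02  1.46974617e+01] [ 2.45818059  5.51762615 -4.19564433]
[ 0.49138932 -0.28375711  0.046     ] 105.4048696512089 [0.08731758 0.05718958 0.08771327 0.05770279]
grip [ 0.47943561 -0.24037383  0.049     ] [ -0.3 -54.3  32.9]
```

Emit:
drive_tool:
  steps: [0, -5, -20, 0, 0, -25, -20, 0, 0, -45, -15, 0, 0, -54, -5, 0, 0, -54, 0, 0, 0, -54, 10, 0, 0, -54, 20, 0, 0, -54, 28, 0, 0, -54, 33, -0.01, 0, -54, 33, -0.01, 0, -54, 33, -0.01]
  gripper: 0

```text
time_s: 10.22
position: [0.4792, -0.2422, 0.0483]
orientation: [-180.0, 0.0, 15.2]
force: [-0.4, -0.2, 0.3]
grip_width: 0.0855
```

Emit:
drive_tool:
  steps: [0, 0, 0, 0, 0, 0, 0, 0, 0, 0, 0, 0, 0, 0, 0, 0, 0, 0, 0, 0, 0, 0, 0, 0, 0, 0, 0, 0, 0, 0, 0, 0, 0, 0, 0, 0]
  gripper: 255
  force: 20

```text
time_s: 10.97
position: [0.4798, -0.2419, 0.0494]
orientation: [180.0, -0.1, 15.2]
force: [-0.0, 0.4, 6.2]
grip_width: 0.0591
```

Emit:
drive_tool:
  steps: [0, 0, -4, 0, 0, 0, -8, 0, 0, 0, -12, 0, 0, 0, -16, 0, 0, 0, -16, 0]

```text
time_s: 11.38
position: [0.4794, -0.2416, 0.0654]
orientation: [-180.0, -0.0, 15.2]
force: [0.1, -0.5, -4.4]
grip_width: 0.059
```

```bash
python3 -c "
from h import *
tilt('pics/x1.png')"
```

```text
px [[254.0, 275.0], [385.0, 274.0], [404.0, 347.0], [235.0, 347.0]] block z world [ 0.049 -0.179  0.983] tilt 10.7 yaw jaw 15.5
blue far mid [ 0.4776 -0.2371  0.0135] near mid [ 0.4799 -0.2454  0.0586] TCP [ 0.4794 -0.2416  0.0654] force [ 0.1 -0.5 -4.4] w 0.059
```

Emit:
drive_tool:
  steps: [0, 3, -5, 0, 0, 7, -9, 0, 0, 12, -13, 0, 0, 17, -18, 0, 0, 22, -22, 0, 0, 27, -25, 0, 0, 32, -28, 0, 0, 36, -31, 0, 0, 36, -31, 0]

```text
time_s: 12.18
position: [0.4894, -0.2779, 0.0965]
orientation: [179.9, -0.1, 15.2]
force: [1.1, -0.7, -5.2]
grip_width: 0.0593
```

```bash
python3 -c "
from h import *
tilt('pics/x2.png')"
```

```text
px [[251.0, 249.0], [389.0, 250.0], [404.0, 346.0], [235.0, 346.0]] block z world [ 0.12  -0.457  0.881] tilt 28.2 yaw jaw 15.0
blue far mid [ 0.4843 -0.2602  0.0493] near mid [ 0.4898 -0.2812  0.0899] TCP [ 0.4894 -0.2779  0.0965] force [ 1.1 -0.7 -5.2] w 0.0593
```

Emit:
drive_tool:
  steps: [0, 0, 0, 0, 0, 0, 0, 0, 0, 0, 0, 0]
  gripper: 82

```text
time_s: 12.48
position: [0.4888, -0.2762, 0.0956]
orientation: [-180.0, 0.0, 15.3]
force: [0.8, -1.2, -4.9]
grip_width: 0.0591
```

```bash
python3 -c "
from h import *
tilt('pics/x2.png')"
```

```text
px [[251.0, 249.0], [389.0, 250.0], [404.0, 346.0], [235.0, 346.0]] block z world [ 0.122 -0.458  0.88 ] tilt 28.3 yaw jaw 15.1
blue far mid [ 0.4837 -0.2584  0.0486] near mid [ 0.4893 -0.2794  0.0891] TCP [ 0.4888 -0.2762  0.0956] force [ 0.8 -1.2 -4.9] w 0.0591
```

Emit:
drive_tool:
  steps: [0, 0, 0, 0, 0, 0, 0, 0, 0, 0, 0, 0]
  gripper: 79

```text
time_s: 12.78
position: [0.4888, -0.2763, 0.0957]
orientation: [-180.0, 0.0, 15.2]
force: [0.4, 0.4, -5.6]
grip_width: 0.0589
```

```bash
python3 -c "
from h import *
tilt('pics/x3.png')"
```

```text
px [[251.0, 249.0], [389.0, 249.0], [404.0, 346.0], [235.0, 346.0]] block z world [ 0.123 -0.465  0.877] tilt 28.7 yaw jaw 15.4
blue far mid [ 0.4836 -0.2582  0.0487] near mid [ 0.4893 -0.2796  0.0891] TCP [ 0.4888 -0.2763  0.0957] force [ 0.4  0.4 -5.6] w 0.0589
```

Emit:
drive_tool:
  steps: [0, 0, 0, 0, 0, 0, 0, 0, 0, 0, 0, 0]
  gripper: 78

```text
time_s: 13.08
position: [0.4889, -0.2764, 0.0958]
orientation: [-180.0, 0.0, 15.2]
force: [1.4, 0.4, -5.8]
grip_width: 0.0596
```

```bash
python3 -c "
from h import *
tilt('pics/x2.png')"
```

```text
px [[251.0, 249.0], [389.0, 249.0], [405.0, 346.0], [234.0, 346.0]] block z world [ 0.12  -0.454  0.883] tilt 28.0 yaw jaw 15.4
blue far mid [ 0.4835 -0.258   0.0497] near mid [ 0.4891 -0.2789  0.0904] TCP [ 0.4889 -0.2764  0.0958] force [ 1.4  0.4 -5.8] w 0.0596
```

Emit:
drive_tool:
  steps: [0, 0, 0, 0, 0, 0, 0, 0]
  gripper: 77

```text
time_s: 13.3
position: [0.4887, -0.2764, 0.096]
orientation: [-180.0, 0.0, 15.2]
force: [0.3, 1.6, -2.0]
grip_width: 0.0599
```

```bash
python3 -c "
from h import *
tilt('pics/x3.png')"
```

```text
px [[249.0, 239.0], [391.0, 239.0], [404.0, 347.0], [235.0, 348.0]] block z world [ 0.161 -0.6    0.783] tilt 38.4 yaw jaw 15.6
blue far mid [ 0.4819 -0.2526  0.0533] near mid [ 0.4893 -0.2802  0.0893] TCP [ 0.4887 -0.2764  0.096 ] force [ 0.3  1.6 -2. ] w 0.0599
```

Emit:
drive_tool:
  steps: [0, 4, -2, 0, 0, 8, -4, 0, 0, 13, -6, 0, 0, 18, -7, 0, 0, 18, -7, 0]

```text
time_s: 13.77
position: [0.4935, -0.2932, 0.1028]
orientation: [-179.8, 0.0, 15.2]
force: [-0.3, 4.6, -0.2]
grip_width: 0.0597
```

```bash
python3 -c "
from h import *
tilt('pics/x3.png')"
```

```text
px [[246.0, 229.0], [395.0, 230.0], [404.0, 347.0], [235.0, 346.0]] block z world [ 0.186 -0.712  0.677] tilt 47.4 yaw jaw 15.0
blue far mid [ 0.4853 -0.2636  0.0654] near mid [ 0.4939 -0.2964  0.0965] TCP [ 0.4935 -0.2932  0.1028] force [-0.3  4.6 -0.2] w 0.0597
```

Emit:
drive_tool:
  steps: [0, 0, 0, 0, 0, 0, 0, 0, 0, 0, 0, 0, 0, 0, -4, 0, 0, -4, -8, 0, 0, -12, -8, 0, 0, -24, -8, 0, 0, -36, -8, 0, 0, -48, -8, 0, 0, -55, -8, 0, 0, -60, -7, 0, 0, -60, -6, 0]
  gripper: 255

```text
time_s: 14.82
position: [0.4774, -0.2342, 0.1087]
orientation: [-179.9, 0.0, 15.3]
force: [-0.7, 1.1, -5.0]
grip_width: 0.0593
```

```bash
python3 -c "
from h import *
tilt('pics/x3.png')"
```

```text
px [[245.0, 229.0], [395.0, 230.0], [404.0, 346.0], [236.0, 346.0]] block z world [ 0.197 -0.713  0.673] tilt 47.7 yaw jaw 14.8
blue far mid [ 0.4691 -0.2048  0.071 ] near mid [ 0.4782 -0.2375  0.1019] TCP [ 0.4774 -0.2342  0.1087] force [-0.7  1.1 -5. ] w 0.0593
```

Emit:
drive_tool:
  steps: [0, 0, 0, 0, 0, 0, 0, 0, 0, 0, 0, 0]
  gripper: 77

```text
time_s: 15.12
position: [0.4778, -0.2366, 0.1088]
orientation: [180.0, 0.0, 15.2]
force: [-0.5, -0.0, -4.8]
grip_width: 0.0595
```

```bash
python3 -c "
from h import *
tilt('pics/x3.png')"
```

```text
px [[245.0, 227.0], [396.0, 228.0], [404.0, 346.0], [235.0, 346.0]] block z world [ 0.194 -0.731  0.654] tilt 49.1 yaw jaw 15.0
blue far mid [ 0.4694 -0.206   0.0725] near mid [ 0.4783 -0.2396  0.1026] TCP [ 0.4778 -0.2366  0.1088] force [-0.5 -0.  -4.8] w 0.0595
```

Emit:
drive_tool:
  steps: [0, 2, 3, 0, 0, 5, 5, 0, 0, 10, 4, 0, 0, 15, 3, 0, 0, 20, 3, 0, 0, 25, 3, 0, 0, 30, 2, 0, 0, 35, 3, 0, 0, 40, 3, 0, 0, 40, 3, 0]

```text
time_s: 16.0
position: [0.4885, -0.276, 0.1057]
orientation: [179.9, -0.0, 15.2]
force: [0.6, -0.4, -5.1]
grip_width: 0.0597
```

```bash
python3 -c "
from h import *
tilt('pics/x3.png')"
```

```text
px [[242.0, 223.0], [398.0, 224.0], [404.0, 346.0], [235.0, 346.0]] block z world [ 0.213 -0.79   0.575] tilt 54.9 yaw jaw 14.6
blue far mid [ 0.4792 -0.2426  0.0732] near mid [ 0.489  -0.279   0.0996] TCP [ 0.4885 -0.276   0.1057] force [ 0.6 -0.4 -5.1] w 0.0597
```

Emit:
drive_tool:
  steps: [0, 0, 3, 0, 0, 2, 5, 0, 0, 8, 5, 0, 0, 14, 5, 0, 0, 20, 4, 0, 0, 26, 4, 0, 0, 32, 4, 0, 0, 32, 4, 0]

```text
time_s: 16.72
position: [0.4941, -0.2946, 0.1015]
orientation: [-178.8, 0.2, 15.4]
force: [-10.4, 30.3, 24.9]
grip_width: 0.0596
```

```bash
python3 -c "
from h import *
tilt('pics/x4.png')"
```

```text
px [[237.0, 221.0], [404.0, 222.0], [405.0, 350.0], [234.0, 350.0]] block z world [ 0.243 -0.901  0.359] tilt 69.0 yaw jaw 14.7
blue far mid [ 0.4837 -0.257   0.08  ] near mid [ 0.4949 -0.2984  0.0965] TCP [ 0.4941 -0.2946  0.1015] force [-10.4  30.3  24.9] w 0.0596
```

Emit:
drive_tool:
  steps: [0, 0, -2, 0, 0, 0, -3, 0, 0, 2, -4, 0, 0, 5, -4, 0, 0, 5, -4, 0]

```text
time_s: 17.18
position: [0.4941, -0.2947, 0.1019]
orientation: [-178.4, 0.4, 15.5]
force: [-8.2, 35.3, 1.9]
grip_width: 0.0595
```

```bash
python3 -c "
from h import *
tilt('pics/x4.png')"
```

```text
px [[238.0, 220.0], [404.0, 222.0], [405.0, 350.0], [234.0, 349.0]] block z world [ 0.241 -0.895  0.377] tilt 67.9 yaw jaw 14.6
blue far mid [ 0.4837 -0.257   0.0797] near mid [ 0.4947 -0.2982  0.0971] TCP [ 0.4941 -0.2947  0.1019] force [-8.2 35.3  1.9] w 0.0595
```

Force along y with little vertical load, so the block's lower corner is touching the magnetic chuck. I'm backing off and moving to clear table to finish tipping.

Emit:
drive_tool:
  steps: [0, -6, 0, 0, 0, -12, -2, 0, 0, -16, -6, 0, 2, -16, -10, 0, 5, -26, -10, 0, 8, -36, -10, 0, 10, -48, -10, 0, 10, -60, -10, 0, 10, -70, -8, 0, 10, -75, -6, 0, 10, -75, -4, 0, 10, -75, -4, 0]
  gripper: 255

```text
time_s: 18.23
position: [0.4878, -0.235, 0.1094]
orientation: [-180.0, 0.0, 15.3]
force: [0.3, -0.7, -4.7]
grip_width: 0.0592
```

```bash
python3 -c "
from h import *
tilt('pics/x4.png')"
```

```text
px [[237.0, 221.0], [403.0, 222.0], [405.0, 350.0], [234.0, 350.0]] block z world [ 0.238 -0.884  0.403] tilt 66.2 yaw jaw 14.7
blue far mid [ 0.4775 -0.1982  0.0862] near mid [ 0.4885 -0.2388  0.1047] TCP [ 0.4878 -0.235   0.1094] force [ 0.3 -0.7 -4.7] w 0.0592
```

Emit:
drive_tool:
  steps: [0, 0, 3, 0, 0, 2, 6, 0, 0, 6, 8, 0, 0, 11, 8, 0, 0, 16, 9, 0, 0, 21, 10, 0, 0, 26, 12, 0, 0, 30, 13, 0, 0, 34, 15, 0, 0, 38, 16, 0, 0, 38, 16, 0]
  gripper: 77

```text
time_s: 19.2
position: [0.4982, -0.273, 0.0938]
orientation: [180.0, -0.0, 15.2]
force: [-0.7, -2.8, 2.6]
grip_width: 0.06
```

```bash
python3 -c "
from h import *
tilt('pics/x5.png')"
```

```text
px [[229.0, 226.0], [411.0, 227.0], [404.0, 349.0], [234.0, 349.0]] block z world [ 0.254 -0.967  0.025] tilt 88.6 yaw jaw 14.7
blue far mid [ 0.4874 -0.2337  0.0853] near mid [ 0.499  -0.2782  0.0865] TCP [ 0.4982 -0.273   0.0938] force [-0.7 -2.8  2.6] w 0.06
```

Upright now (88.6°). I'll release, check that it stands, and regrip at mid-thickness.

Emit:
drive_tool:
  steps: [0, 0, 0, 0, 0, 0, 0, 0, 0, 0, 0, 0, 0, 0, 0, 0]
  gripper: 30

```text
time_s: 19.58
position: [0.498, -0.2714, 0.0937]
orientation: [-180.0, 0.0, 15.3]
force: [0.4, -0.1, -0.2]
grip_width: 0.0754
```

```bash
python3 -c "
from h import *
tilt('pics/x5.png')"
```

```text
px [[228.0, 232.0], [410.0, 234.0], [401.0, 353.0], [235.0, 352.0]] block z world [ 0.254 -0.967 -0.012] tilt 90.7 yaw jaw 14.7
blue far mid [ 0.4874 -0.2343  0.0855] near mid [ 0.499  -0.2788  0.085 ] TCP [ 0.498  -0.2714  0.0937] force [ 0.4 -0.1 -0.2] w 0.0754
```

Emit:
drive_tool:
  steps: [0, -6, 0, 0, 0, -12, 0, 0.005, 0, -16, 4, 0.01, 0, -16, 10, 0.01, 0, -16, 15, 0.01, 0, -16, 18, 0.01, 0, -16, 18, 0.01]

```text
time_s: 20.22
position: [0.4933, -0.2564, 0.0748]
orientation: [-180.0, 0.1, 14.7]
force: [-0.3, -0.6, -0.3]
grip_width: 0.0754
```

Emit:
drive_tool:
  steps: [0, 0, 0, 0, 0, 0, 0, 0, 0, 0, 0, 0, 0, 0, 0, 0, 0, 0, 0, 0, 0, 0, 0, 0, 0, 0, 0, 0, 0, 0, 0, 0]
  gripper: 255
  force: 60

```text
time_s: 20.88
position: [0.4937, -0.2568, 0.0759]
orientation: [180.0, 0.0, 14.7]
force: [-1.2, -1.1, 0.8]
grip_width: 0.0593
```

Emit:
drive_tool:
  steps: [0, 0, -20, 0, 0, 0, -40, 0, 0, 0, -60, 0, 0, 0, -60, 0, 0, 0, -60, 0]

```text
time_s: 21.3
position: [0.494, -0.2561, 0.1357]
orientation: [180.0, -0.1, 14.7]
force: [0.2, 1.0, -5.9]
grip_width: 0.0587
```

```bash
python3 -c "
from h import *
tilt('pics/x6.png')
f=np.radians(-2.9);R=np.array([[np.cos(f),-np.sin(f)],[np.sin(f),np.cos(f)]])
pin=np.array([.540,-.118])
c=pin+R@np.array([-.060+.022,.020-.020]) # fixture origin offset later
o=pin-R@np.array([.06,0]);print('fix origin',o)
g=o+R@np.array([.022,.003]);print('block centre final',g)
st=arm.read_state();t=np.array([*(o+R@np.array([.017,.012])),.165]);print(t,(to_tool(t-st['position'])*1000).round(1),st['orientation'])
"
```

```text
px [[218.0, 300.0], [419.0, 300.0], [410.0, 426.0], [230.0, 426.0]] block z world [ 0.262 -0.965  0.012] tilt 89.3 yaw jaw 15.2
blue far mid [ 0.4874 -0.2338  0.1458] near mid [ 0.4994 -0.2782  0.1463] TCP [ 0.494  -0.2561  0.1357] force [ 0.2  1.  -5.9] w 0.0587
fix origin [ 0.48007684 -0.11496442]
block centre final [ 0.50220044 -0.11308131]
[ 0.49766218 -0.10383987  0.165     ] [  42.7 -145.9  -30.1] [-1.79938195e+02  3.64997900e-02  1.46927560e+01]
```

Emit:
drive_tool:
  steps: [2, -6, -7, 0.02, 6, -22, -14, 0.06, 12, -42, -14, 0.1, 18, -62, -14, 0.14, 24, -82, -14, 0.18, 30, -102, -14, 0.22, 36, -122, -14, 0.26, 41, -138, -14, 0.3, 43, -146, -14, 0.307, 43, -146, -14, 0.307, 43, -146, -14, 0.307]

```text
time_s: 22.27
position: [0.4979, -0.1046, 0.149]
orientation: [180.0, 0.1, -2.8]
force: [-0.6, -0.4, -4.7]
grip_width: 0.0592
```

Run:
```python
from h import *
st=arm.read_state();print(st["position"],st["orientation"],st["force"])
s=arm.capture("side")[150:390,230:470,::-1];w=arm.capture("wrist")[:,:,::-1]
cv2.imwrite("pics/m3.png",cv2.hconcat([cv2.resize(s,(400,400),interpolation=cv2.INTER_CUBIC),cv2.resize(w,(400,300))[:,:400] if 0 else cv2.copyMakeBorder(cv2.resize(w,(400,300)),0,100,0,0,0)]))
```

```text
[ 0.49791799 -0.10463128  0.14897537] [ 1.79964601e+02  8.44956948e-02 -2.82035238e+00] [-0.57704487 -0.36454624 -4.68774244]
```

View pics/m3.png

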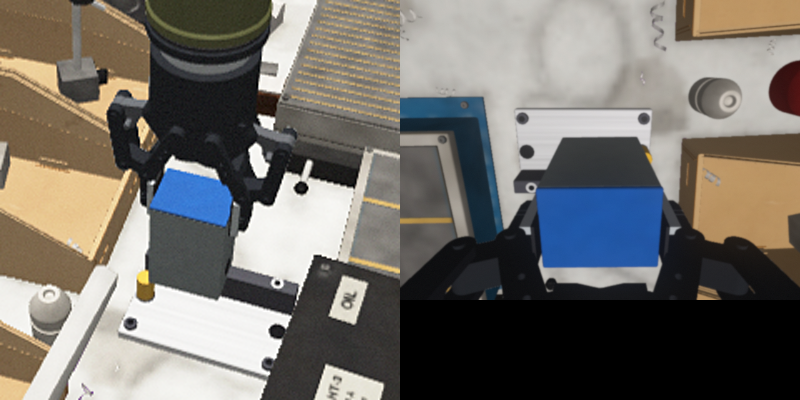

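The view shows the block upright with its blue end up, over the plate, clear of the fence and left of the pin. The plate edge (row 109) is parallel to the block's edges. Lowering it now.

Emit:
drive_tool:
  steps: [0, 0, 12, 0, 0, 0, 26, 0, 0, 0, 40, 0, 0, 0, 50, 0, 0, 0, 56, 0, 0, 0, 58, 0, 0, 0, 60, 0, 0, 0, 60, 0]

```text
time_s: 23.03
position: [0.4986, -0.1047, 0.0899]
orientation: [180.0, -0.0, -2.9]
force: [0.2, -0.2, -4.7]
grip_width: 0.0592
```

Emit:
drive_tool:
  steps: [0, 0, 1, 0, 0, 0, 2, 0, 0, 0, 3, 0, 0, 0, 3, 0]

```text
time_s: 23.37
position: [0.4984, -0.1043, 0.0869]
orientation: [180.0, -0.0, -2.9]
force: [-0.6, -0.0, -6.3]
grip_width: 0.0592
```

Emit:
drive_tool:
  steps: [0, 0, 1, 0, 0, 0, 1.5, 0, 0, 0, 2, 0, 0, 0, 2, 0]

```text
time_s: 23.7
position: [0.4986, -0.1043, 0.0859]
orientation: [-180.0, -0.1, -2.9]
force: [-1.8, 1.2, 9.3]
grip_width: 0.0597
```

Emit:
drive_tool:
  steps: [0, 0, 0.5, 0, 0, 0, 1, 0, 0, 0, 1.5, 0, 0, 0, 1.5, 0]

```text
time_s: 24.03
position: [0.4985, -0.1044, 0.0859]
orientation: [-179.9, -0.1, -2.9]
force: [-6.0, 2.5, 26.4]
grip_width: 0.0591
```

Emit:
drive_tool:
  steps: [0, 0, -1.5, 0, 0, 2, -1.5, 0, 0, 4, -1.5, 0, 0, 6, -1.5, 0, 0, 7, -1.5, 0, 0, 8, -1.5, 0, 0, 8, -1.5, 0]

```text
time_s: 24.62
position: [0.4988, -0.1099, 0.086]
orientation: [-179.8, -0.1, -2.8]
force: [-2.3, 8.3, 14.8]
grip_width: 0.0593
```

Emit:
drive_tool:
  steps: [0, 0.7, 0, 0, 0, 1.4, 0, 0, 0, 2, 0, 0, 0, 2, 0, 0]

```text
time_s: 24.95
position: [0.4987, -0.1104, 0.086]
orientation: [-179.7, -0.1, -2.8]
force: [-1.5, 12.5, 17.2]
grip_width: 0.0591
```

Emit:
drive_tool:
  steps: [0, 0, -0.5, 0, 0, 0, -1, 0, 0, 0.5, -1, 0, 0, 1, -1, 0, 0, 1, -1, 0]

```text
time_s: 25.37
position: [0.4983, -0.1142, 0.086]
orientation: [-179.9, -0.0, -2.9]
force: [1.6, 6.2, 3.4]
grip_width: 0.059
```

Emit:
drive_tool:
  steps: [0, 1, 0, 0, 0, 2, 0, 0, 0, 2, 0, 0]

```text
time_s: 25.62
position: [0.4982, -0.1145, 0.086]
orientation: [-179.8, 0.0, -2.9]
force: [1.0, 11.1, 7.1]
grip_width: 0.0594
```

Emit:
drive_tool:
  steps: [1, -1, 0, 0, 2, -1, -0.3, 0, 3, -1, -0.3, 0, 3.5, -1, -0.3, 0, 3.5, -1, -0.3, 0]

```text
time_s: 26.03
position: [0.4987, -0.1144, 0.086]
orientation: [-179.8, 0.3, -2.9]
force: [-7.2, 9.1, 12.6]
grip_width: 0.059
```

Emit:
drive_tool:
  steps: [0.7, 0, 0, 0, 1.4, 0, 0, 0, 2, 0, 0, 0, 2, 0, 0, 0]

```text
time_s: 26.37
position: [0.499, -0.1144, 0.0861]
orientation: [-179.8, 0.5, -2.9]
force: [-12.1, 9.4, 18.2]
grip_width: 0.059
```

Emit:
drive_tool:
  steps: [0.7, 0, 0, 0, 1.4, 0, 0, 0, 2, 0, 0, 0, 2, 0, 0, 0]

```text
time_s: 26.7
position: [0.4993, -0.1144, 0.0861]
orientation: [-179.7, 0.7, -2.9]
force: [-17.4, 9.0, 23.5]
grip_width: 0.0589
```

Emit:
drive_tool:
  steps: [0, 0, -0.7, 0, 0, -1, -1.4, 0, 0, -1, -2, 0, 0, -1, -2, 0]

```text
time_s: 27.03
position: [0.5028, -0.1145, 0.0869]
orientation: [-179.9, 0.3, -2.9]
force: [-3.7, 5.6, -3.6]
grip_width: 0.059
```

Run:
```python
from h import *
st=arm.read_state();print(st["position"],st["orientation"],st["force"])
s=arm.capture("side")[230:390,270:430,::-1];t=arm.capture("top")[240:360,180:300,::-1];
cv2.imwrite("pics/m4.png",cv2.hconcat([cv2.resize(s,(400,400),interpolation=cv2.INTER_CUBIC),cv2.resize(t,(400,400),interpolation=cv2.INTER_CUBIC)]))
```

```text
[ 0.50284795 -0.11449886  0.08687264] [-179.89022379    0.32356122   -2.92518818] [-3.66440814  5.61175304 -3.64747844]
```

View pics/m4.png

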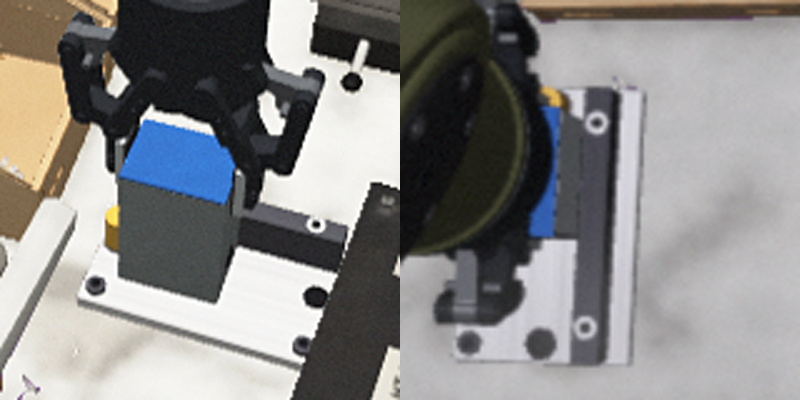

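It slid to x = 0.503 once unloaded. The side picture shows the block against the fence, with the pin right beside its flank at (112,228). I'll test both contacts once more at light vertical load.

Emit:
drive_tool:
  steps: [0.7, 0, 0, 0, 1.5, 0.5, 0, 0, 2, 1, 0, 0, 2, 1, 0, 0]

```text
time_s: 27.47
position: [0.5031, -0.1147, 0.0867]
orientation: [-179.8, 0.5, -2.9]
force: [-8.0, 7.7, 0.8]
grip_width: 0.0587
```

Emit:
drive_tool:
  steps: [0.7, 0, 0.3, 0, 1.5, 0.7, 0.6, 0, 1.5, 1, 1, 0, 1.5, 1, 1, 0]

```text
time_s: 27.8
position: [0.5034, -0.1148, 0.0863]
orientation: [-179.7, 0.6, -2.9]
force: [-12.7, 10.2, 12.8]
grip_width: 0.0592
```

Emit:
drive_tool:
  steps: [-1, -0.7, 0, 0, -2, -1.4, 0, 0, -3, -2, 0, 0, -3, -2, 0, 0]

```text
time_s: 28.13
position: [0.5029, -0.1145, 0.0862]
orientation: [-179.9, 0.3, -2.9]
force: [-6.5, 5.4, 1.2]
grip_width: 0.059
```

Emit:
drive_tool:
  steps: [0, 0, 0, 0, 0, 0, 0, 0, 0, 0, 0, 0, 0, 0, 0, 0, 0, 0, 0, 0]
  gripper: 40

```text
time_s: 28.55
position: [0.5063, -0.1162, 0.0873]
orientation: [180.0, -0.1, -2.9]
force: [0.3, 0.1, -0.2]
grip_width: 0.0719
```

```bash
python3 -c "
from h import *
tilt('pics/x7.png')"
```

```text
px [[207.0, 292.0], [405.0, 292.0], [397.0, 417.0], [218.0, 418.0]] block z world [-0.051 -0.999  0.017] tilt 89.0 yaw jaw -3.0
blue far mid [ 0.5032 -0.0913  0.095 ] near mid [ 0.5009 -0.1373  0.0958] TCP [ 0.5063 -0.1162  0.0873] force [ 0.3  0.1 -0.2] w 0.0719
```

Emit:
drive_tool:
  steps: [-2, 0, 0, 0, -4, 0, 0, 0, -4, 0, -5, 0, -4, 0, -15, 0, -4, 0, -35, 0, -4, 0, -65, 0, -4, 0, -100, 0, -4, 0, -130, 0, -4, 0, -160, 0, -4, 0, -160, 0, -4, 0, -160, 0]
  gripper: 0

```text
time_s: 29.52
position: [0.5026, -0.1158, 0.2496]
orientation: [180.0, -0.3, -2.9]
force: [0.2, 1.2, -0.2]
grip_width: 0.0855
```

Run:
```python
from h import *
tilt('pics/x8.png')
s=arm.capture("side")[:,:,::-1];cv2.imwrite("pics/s8.png",s);w=cv2.imread("pics/x8.png")
cv2.imwrite("pics/m5.png",cv2.hconcat([cv2.resize(s[240:380,280:420],(400,400),interpolation=cv2.INTER_CUBIC),cv2.resize(w[160:400,200:440],(400,400),interpolation=cv2.INTER_CUBIC)]))
```

```text
px [[275.0, 185.0], [362.0, 186.0], [359.0, 248.0], [276.0, 247.0]] block z world [-0.067 -0.997 -0.038] tilt 92.2 yaw jaw -3.8
blue far mid [ 0.5035 -0.0923  0.0871] near mid [ 0.5005 -0.1382  0.0853] TCP [ 0.5026 -0.1158  0.2496] force [ 0.2  1.2 -0.2] w 0.0855
```

View pics/m5.png

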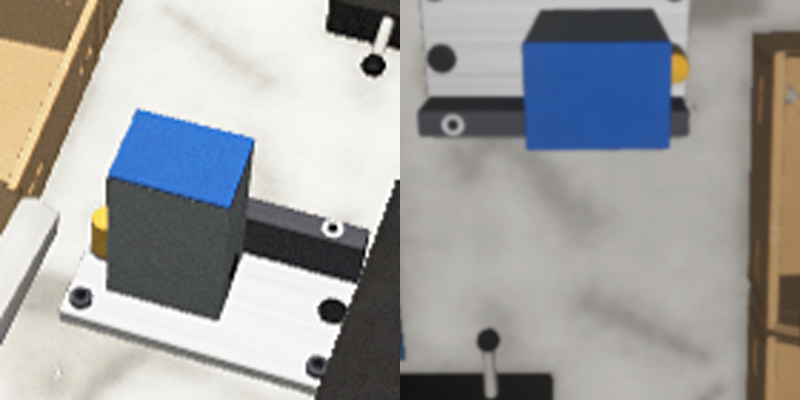

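Run:
```python
from h import *
p=arm.camera_params("wrist");q=arm.camera_params("side")
im=cv2.imread("pics/x8.png");hsv=cv2.cvtColor(im,cv2.COLOR_BGR2HSV)
def quad(im):
    h=cv2.cvtColor(im,cv2.COLOR_BGR2HSV);m=cv2.inRange(h,(100,150,100),(130,255,255));m=cv2.morphologyEx(m,cv2.MORPH_OPEN,np.ones((5,5)))
    cs=[c for c in cv2.findContours(m,cv2.RETR_EXTERNAL,cv2.CHAIN_APPROX_NONE)[0]];return cs
f=np.radians(-2.9);R=np.array([[np.cos(f),-np.sin(f)],[np.sin(f),np.cos(f)]]);o=np.array([.4801,-.115])
fx=lambda P:((P[:2]-o)@R*1000).round(1)
for n,cam,img in(("w",p,im),("s",q,cv2.imread("pics/s8.png"))):
    c=min(quad(img),key=lambda c:abs(cv2.contourArea(c)-5000)) if n=="w" else max((c for c in quad(img) if 280<c[:,0,0].mean()<420 and c[:,0,1].mean()<340),key=cv2.contourArea)
    (u,v),wh,a=cv2.minAreaRect(c);h=cv2.convexHull(c)
    for e in np.linspace(.01,.1,40):
        z=cv2.approxPolyDP(h,e*cv2.arcLength(h,True),True)[:,0].astype(float)
        if len(z)==4:break
    P=np.array([plane(cam,*i,.1) for i in z]);print(n,z.tolist(),[fx(i) for i in P],"mean",fx(P.mean(0)),"edges",np.linalg.norm(P-np.roll(P,1,0),axis=1).round(4))
    d=[np.degrees(np.arctan2(*(P[(i+1)%4]-P[i])[[1,0]])).round(1) for i in range(4)];print(d)
    m=cv2.inRange(cv2.cvtColor(img,cv2.COLOR_BGR2HSV),(18,150,120),(30,255,255));m[:,:270]=0;m[:,420:]=0
    ys,xs=np.nonzero(m);print("pin px",xs.min(),xs.max(),ys.min(),ys.max(),len(xs))
    if n=="w": print("pin right edge fixture",fx(plane(cam,xs.max()+.5,ys[xs==xs.max()].mean(),.035)))
st=arm.read_state();print(st["position"],fx(np.array([.5028,-.1145])))
```

```text
w [[362.0, 187.0], [360.0, 247.0], [277.0, 248.0], [275.0, 186.0]] [array([48.5, 26.5]), array([ 48.4, -15. ]), array([ -8.2, -15.7]), array([-8.2, 27.1])] mean [20.1  5.7] edges [0.0566 0.0415 0.0567 0.0428]
[np.float64(-93.0), np.float64(177.8), np.float64(87.0), np.float64(-3.6)]
pin px 364 372 192 208 126
pin right edge fixture [64.   2.2]
s [[327.0, 280.0], [367.0, 288.0], [360.0, 311.0], [321.0, 302.0]] [array([ 50.6, -11.2]), array([ -5.6, -15.6]), array([-7.9, 26.8]), array([45.4, 29.4])] mean [20.6  7.4] edges [0.041  0.0563 0.0425 0.0534]
[np.float64(-178.5), np.float64(90.2), np.float64(-0.1), np.float64(-85.7)]
pin px 270 321 84 328 115
[ 0.50134858 -0.11527618  0.24698384] [22.6  1.6]
```

```bash
python3 -c "
from bench import arm
print(arm.read_state()['time_s'],arm.finish_job())"
```

```text
the job is handed in; nothing more can be done
29.6167 None
```

The block is standing on its plain end on the base plate, blue end up. Its bright face is against the fence and its flank is against the brass pin. It is released with the arm well clear, and I handed the job in at 29.6 s; no verdict is given.

**How it went:** The tool can only point down, so I gripped the block by its blue end and let it pivot in the pads with its lower edge on the table. I then stood it up, regripped it firmly, turned it square, and pressed it down onto the plate, then against the fence and the pin.

**What went wrong on the way:**
- The first pivot attempt slipped and dropped the block flat from about 1.5 cm. I regripped at the corner and that worked.
- During the second attempt the block's lower corner probably pushed against the fixed magnetic chuck, with up to about 36 N at the wrist. I backed off and finished on clear table.

**Last checks:**
- **Contact:** Pushing further moved the block only about 0.3 mm at both the fence and the pin while the force rose to 10–13 N.
- **Squareness:** Yaw read -3.0° to -3.8°, and the fixture is at about -2.9°. The tilt readings after release were 89.0° and 92.2°. That spread is more than I would expect if the camera estimate were accurate, so uprightness rests on the flat plate contact and the pictures.
- **Position:** The wrist camera put the block centre at (20.1, 5.7) mm in the fixture frame, where (22, 3) is ideal. The same view misread the pin by about (-4, +2) mm, so correcting for that fits a snug seat. The side camera gave (20.6, 7.4) mm, and I did not cross-check that one.
- **Bystanders:** I did not deliberately touch any of the bystander objects, but I did not measure them again at the end.

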